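# Nip a phone in the cam-clamp repair fixture

### The job

A phone lies loose in one of the two cam-clamp fixtures on the repair bench; the other fixture is empty and must be left alone. Turn the lever of the phone's fixture anticlockwise just far enough for its cam to take up the gap and press the phone against the sprung cheek, so that the cheek is pushed back about a third of its 12 mm of travel; never overrun and jam the cheek hard back. Then let go of the lever, leaving the phone held.

Things in the scene. Friction and masses are not known exactly. Their poses are not given: they have to be found in the camera images.
- phone: Phone, black rim and grey glass screen, slab 68 x 140 x 9 mm (its x, y, z), 0.15 to 0.25 kg, loose on its fixture's 10 mm thick aluminium plate. Origin: centre of its underside. Its long sides face the cam (-x, robot's side) and the sprung cheek (+x). At the start it has 5 to 20 mm of play across its width, 2 to 3.5 mm of that at the cheek. The cam slides it over the plate; do not lift it.
- cam (a joint): Angle (rad) of the steel cam lever of the phone's fixture; grows anticlockwise from above (the knob goes from the left round the robot's side to the right). Range -0.5 to 1.92, starts at -0.5 to 0.1. The phone meets the cheek at about 0.4 to 1.0 (varies); from there 0.1 rad pushes the cheek 1.1 to 1.6 mm. Stiff (5 N at the knob, up to 10 N clamping), stays where left.
- cam_knob (a point): Middle of the black upright round knob at the end of that lever: 20 mm diameter, 36 mm tall, axis vertical. This point is 57 mm above the bench, the knob's top 75 mm; the 18 mm wide lever bar beneath it reaches up to 39 mm. It runs on a circle of 90 mm radius about pivot. Free on all sides for a grasp from above.
- pivot (a point): On the pivot axis of that lever, at the knob's mid height (57 mm above the bench). The cam below is a steel disc of 56 mm diameter, its centre 16 mm off the pivot. Site axes: the fixture's, x from the cam across the phone to the back stop, z up.
- cheek (a joint): How far (m) the sprung cheek behind the phone is pushed back: 0 free, 0.012 jammed. It is a black bar 10 x 120 x 21 mm on two pins before an aluminium block; free, it stands 12 mm off the block, a slit visible from above. Spring 1.2 N/mm. Well clamped: about 0.004 (0.001 to 0.008 will do); beyond 0.010 is overrun.
- cheek_rest (a point): Middle of the cheek's phone-side face where it stands when free, 32 mm above the bench (near the cheek's upper edge). Does not move with the cheek.
- spare_cam_knob (a point): Middle of the same knob on the lever of the other, empty fixture (otherwise identical). Leave it where it is.

How it is judged:
By the outcome, as a careful person would: the job done as asked, in the order asked, and still so for the second after the job is handed in, with the robot touching nothing.
It also fails if it takes over 43 s, if anything falls off the work surface, if the arm or the gripper's body presses on something with over 40 N, if the wrist force passes 120 N, or if a joint passes its speed limit or range.

### The arm

A 7-joint arm with a two-finger parallel gripper is mounted at the origin on the work surface. World frame = base frame: x ahead of the robot, y to its left, z up, the work surface at z = 0. Lengths are in mm, angles in rad, forces in N, time in s.
With the tool pointing down it reaches from about 425 to 825 mm from the base axis. Payload 3.6 kg.
Tool frame: the origin (TCP) lies where the fingers leave the gripper's body, on its centre line; the fingertips stand 73 mm ahead of it and the grasp point (between the pads) lies 54 mm ahead of it; z points along the fingers, y is the line along which they close (so a half turn about z gives the same grasp; the last joint's range is limited). The gripper opens to 85 mm and grips with 20 to 120 N. Pads are 22 mm wide; open, the fingers measure 114 mm over their backs; the gripper's body (76 mm by 85 mm) begins 54 mm behind the grasp point. The pads swing forward as they close: fully open they stand 13 mm farther back than shut.
Start: joints at [1.196, 0.615, -0.013, 1.423, 0.008, 1.103, -0.04], TCP at [222.16, -610.83, 303.897] pointing down, gripper open.
Joint ranges: [-3.12, 3.12], [-0.3, 2.06], [-1.34, 1.32], [0.26, 2.42], [-1.36, 4.5], [0.01, 1.98], [-2.84, 2.84]. Speed limits (rad/s): [2.79, 2.79, 3.14, 3.14, 3.14, 3.14, 3.14].

### API

Orientations are given as a unit quaternion [x, y, z, w].
In Python, from bench import ctrl, cams, workorder, finder gives the robot as it stands. Calls block until the motion is done:
- ctrl.move_ptp(position, orientation): joint-space move of the TCP to a pose.
- ctrl.line_to(position, frame=None, speed=150, f_stop=None): straight line of the TCP; frame=None keeps the orientation; speed is the mean speed in mm/s. With f_stop (N) it stops when the force on the tool has changed by that much, and returns True; else False.
- ctrl.movej(angles): joint-space move.
- ctrl.set_gripper(opening, squeeze=None): finger opening in mm; squeeze is the grip in N (None keeps the last); returns when the fingers have stopped.
- ctrl.hold(seconds).
- ctrl.ik(position, orientation): joint angles nearest the present ones, or None.
- ctrl.sense(): the state.
- cams.grab_frame(name): name is "scene" or "top" or "wrist"; returns a dict with "color" (400x640x3 uint8, blue, green, red), "fx", "fy", "cx", "cy" (pixels), "R" (3x3) and "t" (3): a world point X has camera coordinates R X + t. Camera axes: x right, y down, z forward; pixel columns grow to the right and rows downward; lengths in mm; the calibration is good to about 2 mm. The wrist camera is an equidistant fisheye: a pixel r from the principal point sees the ray r / f radians off the axis. A picture is of the moment at which its call begins. There is no depth.
A pose or a line that the arm cannot do raises ctrl.MotionError and nothing moves.
- workorder.close_job(): hands the job in; it is judged then, once.
Trained networks look in the newest picture that a camera, given by its name, has taken for a name from the list of things; names that differ only in an ending like _2 or _b are one class to them, and where a whole thing is asked for, a point or a joint stands for the part that bears it (a point fixed in the world has none). Each returns a list of dicts, best first, with "p" (0 to 1); they miss things now and then, are a little off and sometimes report something else, mostly with a low value. They report only what shows in the picture. A call takes as long as a camera call.
- finder.boxes_of(camera, label): "centre" ([x, y, z] in mm, in the coordinates of the camera as it stood for that picture, good to about 4 mm: the middle of the surface that is visible of it).
- finder.tip_of(camera, label): "centre" ([x, y, z] in mm, in the coordinates of the camera as it stood for that picture, good to about 4 mm: a listed point, or the origin of a listed thing).
The state is a dict: "time": time; "q": joint angles; "joint_vel": joint speeds; "joint_efforts": joint torques, N m; "ee_pos": TCP position; "tool_rot": TCP orientation; "force": force on the tool from outside, world axes, zero at the start; "torque": the same for the moment, N m; "width": finger opening in mm; "grasp_force": force on a finger pad.
Only numpy, scipy, OpenCV 4.12 (cv2) and the standard library are available. Lean on these libraries where they do the work, as an engineer would, in place of code of your own. Each camera call takes 0.05 s, during which the arm holds its last target. There are 200 camera calls.

## Working session

There is one attempt and no reset: what is moved stays moved. The work goes in short steps, each a Python script; the robot and the scene stay as the last script left them, time stands still between calls to the robot, and variables do not carry over. Pictures are saved under pics/ and viewed, at most 10 in all, crops included, and the job is handed in when it is done.

```bash
mkdir -p pics; ls; cat > h.py <<'E'
import numpy as np, cv2
from bench import ctrl, cams, workorder, finder
def grab(c,fn=None):
    f=cams.grab_frame(c)
    if fn: cv2.imwrite('pics/'+fn,f['color'])
    return f
def world(f,p): return np.array(f['R']).T@(np.array(p)-np.array(f['t']))
def pix(f,X):
    c=np.array(f['R'])@np.array(X)+np.array(f['t']); return [round(f['fx']*c[0]/c[2]+f['cx'],1),round(f['fy']*c[1]/c[2]+f['cy'],1)]
def ray(f,u,v,z):
    R=np.array(f['R']);d=R.T@np.array([(u-f['cx'])/f['fx'],(v-f['cy'])/f['fy'],1]);o=-R.T@np.array(f['t']);return o+d*(z-o[2])/d[2]
E
python3 - <<'E'
from h import *
np.set_printoptions(precision=1,suppress=True)
for c in ['top','scene']:
    f=grab(c,c+'0.png'); print(c,f['fx'],world(f,[0,0,0]))
    for l in ['cam_knob','pivot','cheek_rest','spare_cam_knob','phone']:
        for d in finder.tip_of(c,l)[:3]: w=world(f,d['centre']); print(l,round(d['p'],2),w,pix(f,w))
s=ctrl.sense(); print(s['time'],s['tool_rot'],s['force'])
E
```

```text
bench.py
pics
top 434.0518490900539 [486.3  31.9 930.3]
cam_knob 0.88 [554.2 -83.7  58.5] [np.float64(372.3), np.float64(225.8)]
pivot 0.95 [ 582.  -168.6   53.2] [np.float64(413.0), np.float64(211.8)]
cheek_rest 0.93 [ 674.8 -186.1   31.4] [np.float64(416.8), np.float64(169.4)]
spare_cam_knob 0.85 [551.  277.3  53.5] [np.float64(192.6), np.float64(230.4)]
phone 0.67 [ 640.  -182.5   12.6] [np.float64(413.9), np.float64(187.0)]
scene 505.2170605070026 [995.4 587.4 829.4]
cam_knob 0.96 [550.6 -82.5  56.4] [np.float64(324.3), np.float64(160.2)]
pivot 0.78 [ 580.4 -168.9   57.6] [np.float64(292.9), np.float64(142.0)]
cheek_rest 0.83 [ 675.6 -193.3   29.7] [np.float64(251.6), np.float64(159.7)]
spare_cam_knob 0.57 [547.6 274.3  60.3] [np.float64(432.4), np.float64(275.5)]
phone 0.79 [ 643.  -181.4    9.6] [np.float64(267.3), np.float64(163.9)]
0.6 [ 1.   0.2  0.  -0. ] [0.5 0.2 0.2]
```

View pics/top0.png

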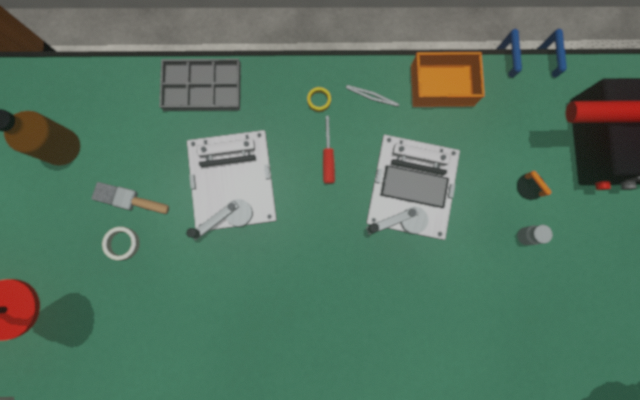

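```bash
python3 - <<'E'
import cv2
i=cv2.imread('pics/top0.png')
cv2.imwrite('pics/top0c.png',cv2.resize(i[130:270,330:490],None,fx=4,fy=4,interpolation=cv2.INTER_CUBIC))
E
```

```text
(no output)
```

View pics/top0c.png

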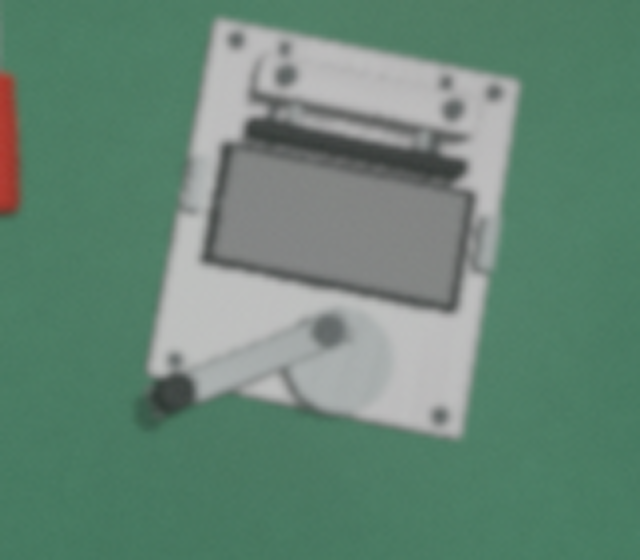

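The top view shows the phone in the right fixture, at about (414,187) px. The knob is at (373,228) and the pivot at (413,212), and both agree with the networks. The measured lever radius is about 90 mm. The crop gives a fixture yaw of about -10.6° and an open slit behind the cheek.

```bash
cat >> h.py <<'E'
from scipy.spatial.transform import Rotation as Ro
P=np.array([581.2,-168.7]); TH0=np.arctan2(85.6,-28.8); r=90.
def pose(th,z=116,off=-np.pi,rr=r):
    return [P[0]+rr*np.cos(th),P[1]+rr*np.sin(th),z],(Ro.from_euler('z',th+off)*Ro.from_euler('x',np.pi)).as_quat()
E
python3 - <<'E'
from h import *
np.set_printoptions(precision=2,suppress=True)
for off in (-np.pi,0):
    for d in (0,.5,1,1.5): 
        q=ctrl.ik(*pose(TH0+d,off=off)); print(off,d,None if q is None else np.array(q))
ctrl.set_gripper(50,30)
ctrl.move_ptp(*pose(TH0,200))
f=grab('wrist','w0.png');print(ctrl.sense()['time'])
E
```

```text
-3.141592653589793 0 [-0.1   0.75  0.34  1.88 -0.42  0.58 -2.31]
-3.141592653589793 0.5 [ 0.03  0.7   0.21  1.97 -0.29  0.5  -1.87]
-3.141592653589793 1 [ 0.2   0.69  0.07  1.99 -0.1   0.47 -1.47]
-3.141592653589793 1.5 [ 0.34  0.7  -0.02  1.95  0.02  0.49 -1.01]
0 0 [ 0.36  0.76 -0.4   1.86  0.48  0.62 -0.01]
0 0.5 [ 0.47  0.74 -0.47  1.95  0.58  0.59  0.43]
0 1 [ 0.59  0.74 -0.53  1.98  0.66  0.59  0.93]
0 1.5 [ 0.71  0.78 -0.61  1.94  0.72  0.65  1.47]
3.3417
```

View pics/w0.png

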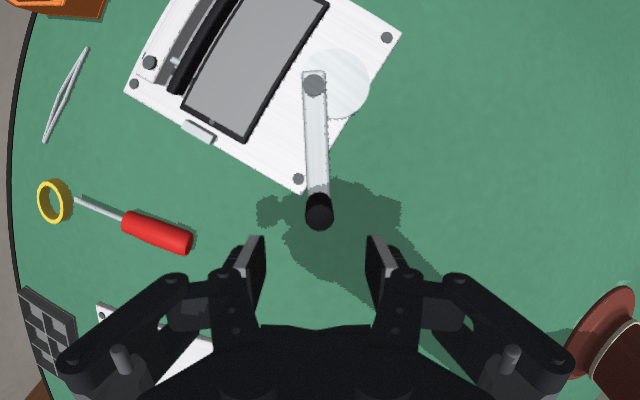

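The wrist view has the lever at (315,85) to (319,210), and the knob is midway between the fingers (columns 255 to 380). The cheek and its slit are clear at about (210,40), so I'll descend, grasp and turn.

```bash
cat >> h.py <<'E'
def turn(a,b,step=0.1,speed=60):
    for d in np.linspace(a,b,max(1,int(round(abs(b-a)/step)))+1)[1:]:
        ctrl.line_to(*pose(TH0+d),speed=speed)
        s=ctrl.sense(); t=TH0+d; F=np.array(s['force'])
        print('d %.2f Ft %.1f Fr %.1f Fz %.1f w %.1f t %.1f'%(d,-F[0]*np.sin(t)+F[1]*np.cos(t),F[0]*np.cos(t)+F[1]*np.sin(t),F[2],s['width'],s['time']))
E
python3 - <<'E'
from h import *
print(ctrl.line_to(pose(TH0)[0],speed=80,f_stop=8))
ctrl.set_gripper(15,30); s=ctrl.sense(); print(s['width'],s['grasp_force'],s['force'],s['time'])
turn(0,0.8)
grab('wrist','w1.png');grab('top','top1.png')
E
```

```text
False
19.145382853062515 29.240176677703857 [-3.41087012  0.42806867  5.38030663] 4.9167
d 0.10 Ft 1.0 Fr 0.1 Fz 5.0 w 19.4 t 5.2
d 0.20 Ft -0.4 Fr 1.8 Fz 6.8 w 19.2 t 5.5
d 0.30 Ft -0.9 Fr 1.7 Fz 7.1 w 19.1 t 5.8
d 0.40 Ft 0.1 Fr 1.3 Fz 7.1 w 18.9 t 6.1
d 0.50 Ft -1.3 Fr 0.9 Fz 6.8 w 19.0 t 6.4
d 0.60 Ft -0.7 Fr 1.2 Fz 6.9 w 19.2 t 6.7
d 0.70 Ft 0.1 Fr 0.9 Fz 7.5 w 19.0 t 7.0
d 0.80 Ft -0.5 Fr 0.9 Fz 7.5 w 18.7 t 7.3
```

View pics/w1.png

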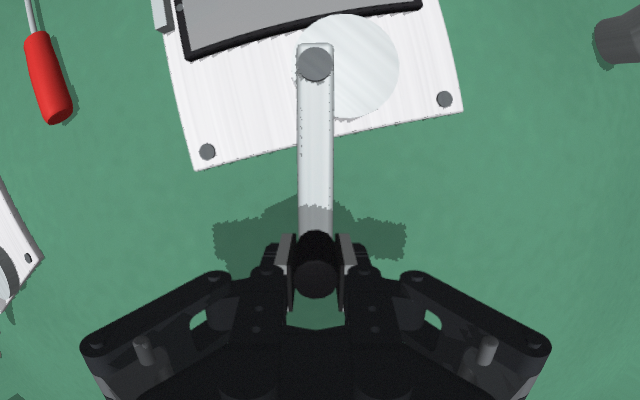

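The knob is gripped at (316,265) and the lever has turned with it. The cam disc at (350,65) now touches the phone's near edge, and the cheek is out of the wrist view. I'll check the top view for the slit.

```bash
python3 - <<'E'
import cv2, numpy as np
o=[]
for n in ('top0','top1'):
    i=cv2.imread(f'pics/{n}.png'); o.append(cv2.resize(i[130:270,360:490],None,fx=3,fy=3,interpolation=cv2.INTER_CUBIC))
cv2.imwrite('pics/cmp1.png',np.hstack(o))
E
```

```text
(no output)
```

View pics/cmp1.png

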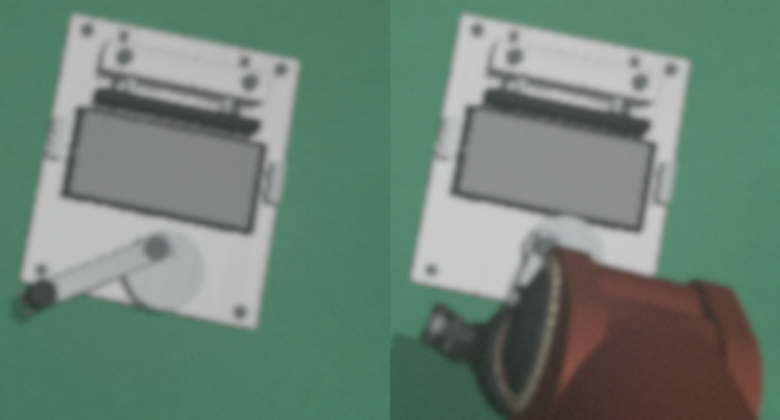

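The top view still shows the cheek and slit beside the arm, and the slit is still fully open. I'll track the cheek's rear edge there, averaged to sub-pixel accuracy, while turning on.

```bash
cat >> h.py <<'E'
YAW=np.deg2rad(-10.6); C=np.array([675.2,-189.]); ex=np.array([np.cos(YAW),np.sin(YAW)]); ey=np.array([-ex[1],ex[0]])
F0=grab('top'); XS=np.arange(-12,32,.5)
def prof(im):
    X,Y=np.meshgrid(XS,np.arange(-45,46,1.)); m=np.abs(Y[:,0])
    W=np.c_[(C+X.reshape(-1,1)*ex+Y.reshape(-1,1)*ey),np.full(X.size,34.)]
    c=W@np.array(F0['R']).T+np.array(F0['t'])
    u=(F0['fx']*c[:,0]/c[:,2]+F0['cx']).reshape(X.shape).astype('f'); v=(F0['fy']*c[:,1]/c[:,2]+F0['cy']).reshape(X.shape).astype('f')
    g=cv2.remap(cv2.cvtColor(im,cv2.COLOR_BGR2GRAY),u,v,cv2.INTER_CUBIC).astype(float)
    return g[m<22].mean(0)
E
python3 - <<'E'
from h import *
a,b=[prof(cv2.imread(f'pics/top{k}.png')) for k in (0,1)]
for x,p,q in list(zip(XS,a,b))[::2]: print(x,int(p),int(q))
E
```

```text
-12.0 130 141
-11.0 127 140
-10.0 122 137
-9.0 115 131
-8.0 107 124
-7.0 101 114
-6.0 97 105
-5.0 96 96
-4.0 95 90
-3.0 91 84
-2.0 85 78
-1.0 77 73
0.0 69 68
1.0 64 66
2.0 62 66
3.0 62 68
4.0 64 70
5.0 66 71
6.0 67 73
7.0 71 77
8.0 79 85
9.0 92 100
10.0 112 121
11.0 132 142
12.0 150 160
13.0 162 172
14.0 167 177
15.0 166 177
16.0 159 170
17.0 148 159
18.0 136 146
19.0 122 132
20.0 111 120
21.0 105 113
22.0 106 115
23.0 116 125
24.0 131 141
25.0 147 158
26.0 162 173
27.0 173 184
28.0 180 191
29.0 184 195
30.0 187 198
31.0 188 199
```

```bash
cat >> h.py <<'E'
def edge(im,lev=.6):
    p=prof(im)/prof(im)[-1]; k=np.argmax((p>lev)&(XS>5)); return XS[k-1]+.5*(lev-p[k-1])/(p[k]-p[k-1])
E
python3 - <<'E'
from h import *
e0=edge(cv2.imread('pics/top0.png')); print(edge(cv2.imread('pics/top1.png'))-e0)
d=.8
while d<1.25:
    turn(d,d+.05,.05); d+=.05
    f=grab('top'); e=np.mean([edge(f['color']),edge(grab('top')['color'])])-e0; print('cheek %.2f'%e)
    if e>2: break
cv2.imwrite('pics/top2.png',f['color'])
E
```

```text
-0.11008490370677038
d 0.85 Ft -1.6 Fr 0.0 Fz 7.6 w 19.0 t 7.8
cheek -0.10
d 0.90 Ft -2.3 Fr 1.5 Fz 8.2 w 19.3 t 8.1
cheek -0.11
d 0.95 Ft -1.3 Fr 0.2 Fz 7.4 w 18.9 t 8.5
cheek 0.13
d 1.00 Ft -1.6 Fr 1.1 Fz 7.5 w 19.2 t 8.8
cheek 0.96
d 1.05 Ft -2.2 Fr 1.9 Fz 8.1 w 18.9 t 9.2
cheek 1.82
d 1.10 Ft -2.2 Fr 0.1 Fz 8.3 w 19.3 t 9.5
cheek 2.91
```

```bash
python3 - <<'E'
from h import *
e0=edge(cv2.imread('pics/top0.png'))
turn(1.1,1.2,.05)
print('cheek %.2f'%(edge(grab('top')['color'])-e0))
ctrl.set_gripper(40)
print('released %.2f'%(edge(grab('top')['color'])-e0), ctrl.sense()['width'])
p=pose(TH0+1.2)[0]; p[2]=230; ctrl.line_to(p,speed=120)
p[0]-=60; ctrl.line_to(p)
f=grab('top'); print('clear %.2f'%(edge(f['color'])-e0), ctrl.sense()['time'])
i0=cv2.imread('pics/top0.png')
o=[cv2.resize(i[130:270,360:490],None,fx=3,fy=3,interpolation=cv2.INTER_CUBIC) for i in (i0,f['color'])]
cv2.imwrite('pics/cmp2.png',np.hstack(o))
E
```

```text
d 1.15 Ft -2.1 Fr 1.1 Fz 8.0 w 18.8 t 9.9
d 1.20 Ft -2.7 Fr 0.9 Fz 7.9 w 19.1 t 10.2
cheek 6.24
released 6.23 40.174573698283844
clear 6.35 12.3
```

View pics/cmp2.png

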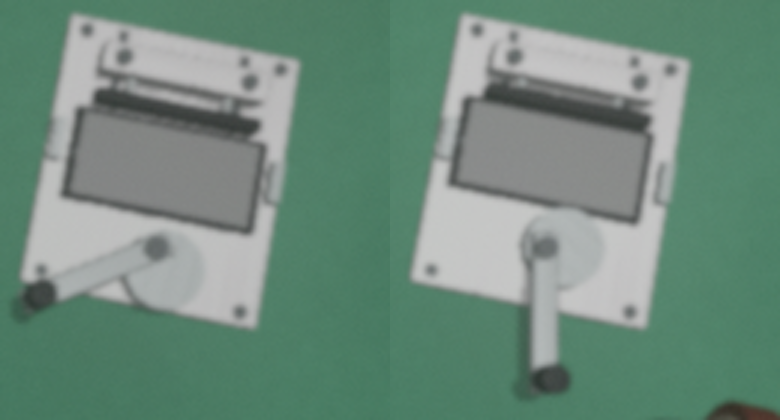

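The slit has narrowed by about 2 source pixels (4 mm), and the lever now points towards the robot. My 60% threshold probably reads high on a narrower slit, so I'll cross-check with other thresholds and the lever angle.

```bash
python3 - <<'E'
from h import *
a=cv2.imread('pics/top0.png');f=grab('top');b=f['color']
for l in (.4,.45,.5,.55): print(l,round(edge(b,l)-edge(a,l),2))
print(prof(b)[::2].astype(int))
# phone front/side motion by phase correlation of the screen's near edge in fixture frame (away from the cam): y +30..+60
def pr(im,y0,y1,z,x0,x1):
    xs=np.arange(x0,x1,.5);X,Y=np.meshgrid(xs,np.arange(y0,y1,1.))
    W=np.c_[(C+X.reshape(-1,1)*ex+Y.reshape(-1,1)*ey),np.full(X.size,z)];c=W@np.array(f['R']).T+np.array(f['t'])
    u=(f['fx']*c[:,0]/c[:,2]+f['cx']).reshape(X.shape).astype('f');v=(f['fy']*c[:,1]/c[:,2]+f['cy']).reshape(X.shape).astype('f')
    return xs,cv2.remap(cv2.cvtColor(im,6),u,v,cv2.INTER_CUBIC).astype(float).mean(0)
for im in (a,cv2.imread('pics/top1.png'),cv2.imread('pics/top2.png'),b):
    xs,g=pr(im,30,58,19.,-90,-50); 
    k=np.argmin(g); print('rim',cv2.minMaxLoc(g)[2][1] and xs[k], 'outer edge',round(float(np.interp(130,g[:k+1][::-1],xs[:k+1][::-1])),2))
w=[d for d in finder.tip_of('top','cam_knob')[:1]]; print([world(f,d['centre']) for d in w],pose(TH0+1.2)[0])
E
```

```text
0.4 4.45
0.45 4.84
0.5 5.17
0.55 5.58
[138 138 138 138 138 138 137 136 133 128 120 109  97  85  74  67  63  62
  64  66  68  70  71  73  77  84  94 105 114 119 118 115 110 108 111 122
 137 154 169 179 187 191 194 194]
rim -65.0 outer edge -67.65
rim -64.0 outer edge -66.34
rim -59.5 outer edge -61.81
rim -57.5 outer edge -60.32
[array([ 496.78652321, -161.70805519,   56.57299532])] [np.float64(491.29621843371086), np.float64(-164.53946396711177), 116]
```

```bash
python3 -c "
from h import *
print(workorder.close_job())"
```

```text
the job is handed in; nothing more can be done
None
```

The phone is clamped with the cheek pushed back about 4 mm (image and lever-angle estimates run from 3 to 5 mm, within the allowed 1 to 8 mm); the lever is released, the arm is clear, the spare fixture was left untouched, and the job is handed in at about 13 s.

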